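# Clear the counting plate and hold the loupe in focus

### The job

Four ceramic chips lie on the counting plate: wipe them all into the catch tray at its side with the scraper, touching the chips with nothing but the scraper, and stand the scraper back upright on its mat. Then pick up the loupe and finish holding it in the gripper, level and still, with its lens centred over the grid and at the height that the pointer collar on the focus post marks; do not put it down or prop it on anything. Leave the collar's setting and the other things on the bench as they are.

Things in the scene. Friction and masses are not known exactly. Their poses are not given: they have to be found in the camera images.
- stand: Reading stand, fixed to the bench, upright; place and yaw vary (yaw within 0.3 rad). Origin: bench level (z 0) under the centre of its dark steel counting plate, 130 (x) x 180 (y) mm, flat top 36 mm above the bench, no rims. Catch tray against the plate's -y side, focus post beyond its +x side.
- tray_floor (a point): Centre of the floor of the low aluminium catch tray, at x 0, y -126, z 4 mm in the stand's frame. The tray is 142 mm (x) by 72 mm (y) inside, from the plate's edge at y -90 to y -162; its 4 mm thick walls rise 22 mm above the bench, so lower than the plate's top.
- post_foot (a point): Foot of the focus post at bench level, x 120, y 0 mm in the stand's frame: a steel post 8 mm thick and 195 mm high, on a foot 10 mm high.
- grid_centre (a point): Centre of the 60 mm square grid of fine grey lines on a grey field in the middle of the plate's top, 36 mm above the bench (x 0, y 0 in the stand's frame); the grid is flush.
- focus_mark (a point): Focal height mark: the middle of the aluminium collar (22 mm diameter, 12 mm high) on the focus post, in the plane of its flat 3 mm pointer, which reaches 38 mm from the post's axis towards the grid. Its height is what the lens must be held at, 90 to 140 mm above the plate from run to run. The collar slides stiffly (8 N) up and down the post.
- mat: Black rubber mat of the scraper, fixed, 140 (x) x 80 (y) x 4 mm; origin under its centre at bench level, so its top is at 4 mm. It lies left or right of the stand.
- scraper: Loose scraper block, 120 g, standing upright on the mat: grey blade 100 (x) x 20 (y) mm, 18 mm high, with a white grip 56 (x) x 26 (y) mm above it up to 56 mm; origin at the centre of its flat underside, z up. Take the grip across y from above.
- loupe: Loose loupe (reading lens), 120 g, lying flat, on the other side of the stand from the mat: black handle 18 mm wide (y), 22 mm high, from x -61 to x 37 mm, and a steel ring 72 mm in diameter, 20 mm high, centred at x 70 mm, with a clear lens. Origin on the underside of the handle (bench level as it lies), within 20 mm of the centre of mass; x points from handle to lens, z up.
- lens_centre (a point): Centre of the loupe's lens: x 70, y 0, z 10 mm in the loupe's frame.
- chip0: Loose white ceramic chip on the plate, 24 x 17 x 10 mm, 11 g; origin at the centre of its underside. On the plate within 30 mm of the grid's centre in x and between -45 and 20 mm in y (stand's frame), any yaw.
- chip1: Loose white ceramic chip on the plate, 20 x 19 x 10 mm, 11 g; origin at the centre of its underside. On the plate within 30 mm of the grid's centre in x and between -45 and 20 mm in y (stand's frame), any yaw.
- chip2: Loose white ceramic chip on the plate, 27 x 14 x 10 mm, 11 g; origin at the centre of its underside. On the plate within 30 mm of the grid's centre in x and between -45 and 20 mm in y (stand's frame), any yaw.
- chip3: Loose white ceramic chip on the plate, 22 x 16 x 12 mm, 11 g; origin at the centre of its underside. On the plate within 30 mm of the grid's centre in x and between -45 and 20 mm in y (stand's frame), any yaw.
- timer: Loose bystander, leave alone: white timer 28 x 75 x 62 mm; origin under its centre.
- reagent: Loose bystander, leave alone: amber bottle, 60 mm diameter, 130 mm high; origin under its centre.
- dish: Loose bystander, leave alone: flat closed glass dish, 90 mm diameter, 14 mm high; origin under its centre.
- pen: Loose bystander, leave alone: blue pen 130 mm long on the notebook; origin under its middle.
- tip_box: Loose bystander, leave alone: box 82 x 122 x 62 mm; origin under its centre.
- beaker: Loose bystander, leave alone: glass beaker, 70 mm diameter, 85 mm high; origin under its centre.
There are look-alikes about, which are no part of the job. Of the things that look like the loupe, take the one that is farthest to the robot's right at the start.

How it is judged (in metres and radians):
On the way, in this order (a step that is already met when the one before it is completed fails the run):
1. all four chips are in the catch tray (y of chip0 in the frame of stand between -0.166 and -0.085 m and x of chip0 in the frame of stand between -0.075 and 0.075 m and z of each of chip0, chip1, chip2, chip3 in the frame of stand below 0.033 m and y of chip1 in the frame of stand between -0.166 and -0.085 m and x of chip1 in the frame of stand between -0.075 and 0.075 m and y of chip2 in the frame of stand between -0.166 and -0.085 m and x of chip2 in the frame of stand between -0.075 and 0.075 m and y of chip3 in the frame of stand between -0.166 and -0.085 m and x of chip3 in the frame of stand between -0.075 and 0.075 m), for 0.2 s.
2. the scraper stands on its mat, let go (horizontal distance between scraper and mat below 0.04 m and z of scraper in the frame of mat below 0.01 m and angle between scraper's own z axis and vertical below 0.15 rad and contact force between scraper and the fingers below 0.1 N), for 0.2 s.
At the end, for the whole second after the job is handed in: All four chips lie in the catch tray; the scraper stands upright on its mat (within 40 mm of its centre), let go; the loupe is held by the gripper alone, at rest, level within 0.10 rad, its lens centre within 12 mm of the grid's centre seen from above and within 7 mm of the height of the focus mark (all of step 1 and all of step 2 and horizontal distance between lens_centre and grid_centre below 0.012 m and z of lens_centre in the frame of focus_mark between -0.007 and 0.007 m and angle between loupe's own z axis and vertical below 0.1 rad and contact force between loupe and the fingers above 1 N and linear speed of loupe below 0.02 m/s and angular speed of loupe below 0.2 rad/s and contact force between loupe and stand below 0.1 N and contact force between loupe and mat below 0.1 N and contact force between loupe and scraper below 0.1 N and contact force between loupe and timer below 0.1 N and contact force between loupe and reagent below 0.1 N and contact force between loupe and dish below 0.1 N and contact force between loupe and pen below 0.1 N and contact force between loupe and tip_box below 0.1 N and contact force between loupe and beaker below 0.1 N); the arm keeps its last pose, push and grip.
It fails at once if a chip is touched by the robot or the loupe (contact force between any of chip0, chip1, chip2, chip3 and the arm above 0.3 N or contact force between any of chip0, chip1, chip2, chip3 and the fingers above 0.3 N or contact force between any of chip0, chip1, chip2, chip3 and loupe above 0.3 N).
It fails at once if the collar is shifted by more than 4 mm (distance of focus_mark from where it was at the start of the episode above 0.004 m).
It fails at once if a bystander is shifted by more than 30 mm (distance of any of timer, reagent, dish, pen, tip_box, beaker from where it was at the start of the episode above 0.03 m).
It also fails if it takes over 64 s, if anything falls off the work surface, if the arm or the gripper's body presses on something with over 40 N, if the wrist force passes 120 N, or if a joint passes its speed limit or range.

### The arm

A 7-joint arm with a two-finger parallel gripper is mounted at the origin on the work surface. World frame = base frame: x ahead of the robot, y to its left, z up, the work surface at z = 0. Lengths are in m, angles in degrees, forces in N, time in s.
With the tool pointing down it reaches from about 0.4 to 0.75 m from the base axis. Payload 19.5 kg.
Tool frame: the origin (TCP) lies on the centre line of the jaws, within the pads' length; the fingertips stand 11 mm ahead of it and the grasp point (between the pads) lies 8 mm behind it (r.tip_extent is the distance from the TCP to the fingertips, in m); z points along the fingers, y is the line along which they close (so a half turn about z gives the same grasp; the last joint's range is limited). The gripper opens to 85 mm and grips with 20 to 120 N. Pads are 22 mm wide; open, the fingers measure 114 mm over their backs; the gripper's body (76 mm by 85 mm) begins 54 mm behind the grasp point. The pads swing forward as they close: fully open they stand 13 mm farther back than shut.
Start: joints at [-78.535, 40.479, -1.581, 85.061, 1.261, 54.483, -4.326], TCP at [0.138, 0.558, 0.242] pointing down, gripper open.
Joint ranges: [-155.06, 155.06], [-18.47, 123.98], [-90, 86.84], [0, 140.48], [-83.41, 263.41], [0, 116], [-161.91, 161.91]. Speed limits (degrees/s): [108.29, 108.29, 147.25, 147.25, 172.46, 172.46, 172.46].

### API

Orientations are given as a 3x3 rotation matrix whose columns are the frame's x, y, z axes.
In Python, from workcell import observe, eyes, ticket, r gives the robot as it stands. The module is installed in compiled form; this text tells all that it offers.
- The arm moves only by the shell command python3 -m inch 'ROWS' [FORCE]. ROWS is JSON, a list of rows, each a list of 7 numbers: the finger opening in cm, from 0 to 8.54, then the shift along the tool's x, y, z in cm, then the turn, a rotation vector about the tool's x, y, z in degrees. A call has 1 to 12 rows; each row is the pose to reach, as a shift and turn from the pose commanded when the call began, along the tool's axes at that moment; what a row does not reach only later rows make up. A row lasts 1/8 s, in which the tool goes at most 62.5 mm and 10.7 degrees, less where a joint would pass 70% of its speed; a pose out of reach is approached as far as the arm can. A call with a gripper value outside its range is refused whole. The fingers move at their own pace and stop on an object; FORCE is the grip in N (left out, the last holds). Time passes only in rows, so rows that repeat a pose let the fingers close. It gives the time, the measured TCP pose, the force, the opening and the grip force at its end, in the units of the state.
- observe(): the state, without advancing time (a new reading comes with each control period).
- eyes.grab_frame(name): name is "scene" or "top"; returns a dict with "pixels" (384x512x3 uint8, red, green, blue), "fx", "fy", "cx", "cy" (pixels), "R" (3x3) and "t" (3): a world point X has camera coordinates R X + t. Camera axes: x right, y down, z forward; pixel columns grow to the right and rows downward; lengths in m; the calibration is good to about 2 mm. A picture is of the moment at which its call begins. There is no depth.
- ticket.finish_job(): hands the job in; it is judged then, once.
The state is a dict: "clock": time; "joint_pos": joint angles; "joint_vel": joint speeds; "effort": joint torques, N m; "eef_pos": TCP position; "eef_rot": TCP orientation; "ft_force": force on the tool from outside, world axes, zero at the start; "ft_torque": the same for the moment, N m; "opening": opening from 0.0 (shut) to 1.0 (fully open); "finger_force": force on a finger pad.
Only numpy, scipy, OpenCV 4.12 (cv2) and the standard library are available. Lean on these libraries where they do the work, as an engineer would, in place of code of your own. Each camera call takes 0.05 s, during which the arm holds its last target. There are 200 camera calls.

## Working session

There is one attempt and no reset: what is moved stays moved. The work goes in short steps, Python scripts to look and compute and a shell command to move; the robot and the scene stay as the last step left them, time stands still between calls to the robot, and variables do not carry over. Pictures are saved under pics/ and viewed, at most 10 in all, crops included, and the job is handed in when it is done.

```bash
mkdir -p pics; python3 - <<'E'
from workcell import observe, eyes, r
import cv2,pickle
import numpy as np
for n in("top","scene"):
    f=eyes.grab_frame(n); pickle.dump(f,open(n+'0.pkl','wb'))
    cv2.imwrite(f'pics/{n}0.png',cv2.resize(f["pixels"][:,:,::-1],(800,600),interpolation=cv2.INTER_CUBIC))
    print(n,f["fx"],f["cx"],f["cy"],np.round(f["R"],3).tolist(),np.round(-np.array(f["R"]).T@f["t"],3))
s=observe();print(s["clock"],s["eef_pos"],s["eef_rot"],r.tip_extent)
E
```

```text
top 462.33506876160277 262.7347892517302 192.25333919558926 [[0.017, -1.0, 0.007], [-0.985, -0.018, -0.174], [0.174, -0.004, -0.985]] [0.213 0.075 1.689]
scene 349.7512326535896 256.63678203259343 190.9185910670257 [[-0.681, 0.732, -0.016], [0.412, 0.366, -0.834], [-0.605, -0.575, -0.551]] [1.279 0.839 0.819]
0.1 [0.13762494 0.55805489 0.24188577] [[-9.70905776e-01  2.39461733e-01 -2.31065063e-04]
 [ 2.39461845e-01  9.70905316e-01 -9.44803243e-04]
 [-1.90192372e-06 -9.72646191e-04 -9.99999527e-01]] 0.011
```

View pics/top0.png

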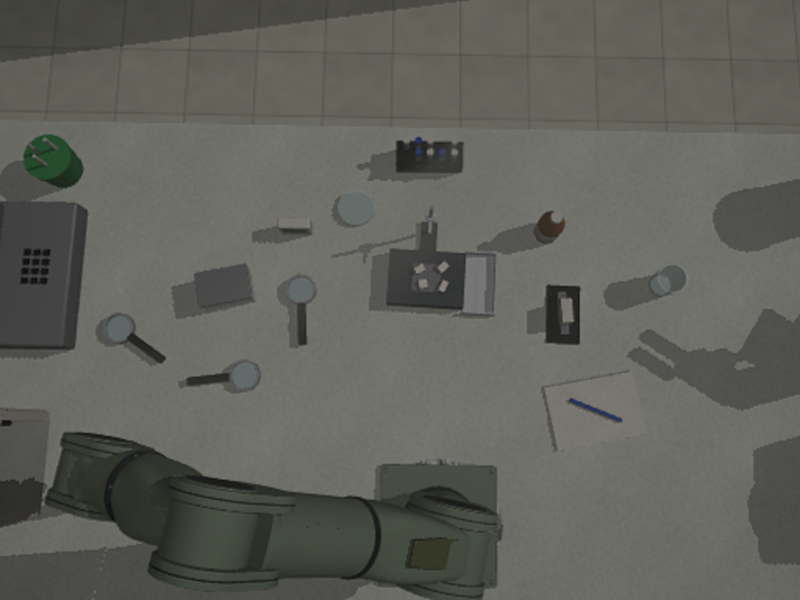

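View pics/scene0.png

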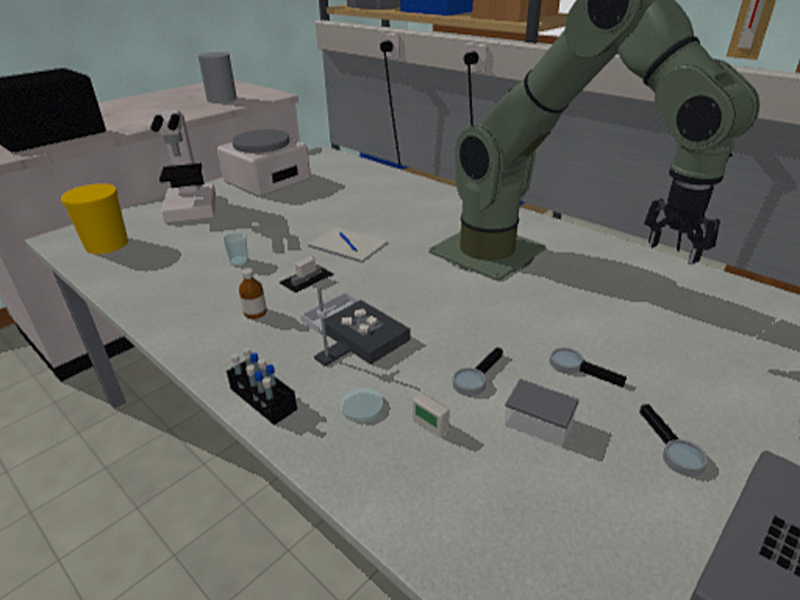

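Top view (800-px scale): three loupe look-alikes, with rings at (301,290), (243,375) and (119,328). The robot's right is image right, so I take the one at (301,290), whose handle runs down to (302,343). The plate is at (430,278) with the tray at (480,285), the post at (430,215), the mat and scraper at (563,314), the timer at (293,225) and the dish at (355,208). Next, one close crop.

```bash
cat > h.py <<'E'
import numpy as np,cv2,pickle
from workcell import observe,eyes
def grab(n,save=None):
    f=eyes.grab_frame(n)
    if save: pickle.dump(f,open(save+'.pkl','wb'))
    return f
def ray(f,uv):
    R=np.array(f["R"]);c=-R.T@np.array(f["t"])
    d=R.T@np.array([(uv[0]-f["cx"])/f["fx"],(uv[1]-f["cy"])/f["fy"],1.]);return c,d
def onz(f,uv,z):
    c,d=ray(f,uv);return c+d*(z-c[2])/d[2]
def proj(f,X):
    p=np.array(f["R"])@np.array(X)+f["t"];return np.array([f["fx"]*p[0]/p[2]+f["cx"],f["fy"]*p[1]/p[2]+f["cy"]])
def blobs(f,roi,m,amin=15):
    x0,y0,x1,y1=roi;q=np.zeros(m.shape,np.uint8);q[y0:y1,x0:x1]=m[y0:y1,x0:x1]
    c,_=cv2.findContours(q,cv2.RETR_EXTERNAL,cv2.CHAIN_APPROX_NONE)
    return [k for k in c if cv2.contourArea(k)>=amin]
def crop(f,roi,s,name):
    x0,y0,x1,y1=roi
    cv2.imwrite('pics/'+name,cv2.convertScaleAbs(cv2.resize(f["pixels"][y0:y1,x0:x1,::-1],None,fx=s,fy=s,interpolation=cv2.INTER_CUBIC),alpha=1.6))
E
python3 - <<'E'
from h import *
f=pickle.load(open('top0.pkl','rb'));g=pickle.load(open('scene0.pkl','rb'))
a=cv2.resize(f["pixels"][125:225,175:380],(800,390),interpolation=cv2.INTER_CUBIC)
b=cv2.resize(g["pixels"][165:235,180:340],(480,210),interpolation=cv2.INTER_CUBIC)
o=np.zeros((600,800,3),np.uint8);o[:390]=a;o[390:,:480]=b
cv2.imwrite('pics/c1.png',cv2.convertScaleAbs(o[:,:,::-1],alpha=1.7))
h=f["pixels"].astype(int).sum(2)//3
for y in (170,180,190): print(y,h[y,240:322].tolist())
print(h[175:225,193].tolist())
print(f["pixels"][186,193],f["pixels"][215,193],f["pixels"][232,193],f["pixels"][200,361])
E
```

```text
170 [87, 87, 86, 86, 86, 85, 85, 86, 77, 67, 65, 64, 65, 65, 64, 64, 63, 64, 63, 62, 62, 63, 62, 62, 70, 78, 81, 95, 120, 124, 120, 91, 75, 78, 76, 80, 79, 76, 75, 61, 89, 122, 126, 124, 125, 128, 123, 85, 57, 55, 55, 55, 55, 55, 55, 55, 51, 62, 113, 120, 117, 117, 117, 117, 115, 115, 116, 117, 116, 118, 119, 94, 86, 88, 88, 89, 73, 111, 115, 112, 112, 114]
180 [86, 85, 84, 85, 84, 85, 85, 84, 67, 61, 62, 61, 61, 61, 61, 61, 61, 61, 59, 58, 60, 58, 58, 64, 80, 77, 71, 60, 122, 126, 124, 125, 127, 100, 79, 77, 77, 75, 80, 74, 75, 56, 63, 123, 130, 119, 93, 60, 52, 52, 53, 53, 53, 54, 53, 52, 49, 94, 117, 118, 117, 117, 116, 116, 115, 114, 117, 117, 117, 116, 117, 95, 87, 89, 89, 88, 73, 109, 112, 112, 111, 109]
190 [84, 86, 85, 85, 85, 85, 86, 70, 60, 58, 59, 59, 58, 59, 58, 58, 57, 57, 58, 56, 58, 56, 56, 55, 56, 56, 55, 55, 54, 53, 54, 53, 53, 53, 53, 54, 54, 51, 53, 54, 53, 54, 52, 52, 52, 53, 53, 53, 54, 52, 52, 54, 55, 54, 53, 53, 64, 112, 119, 116, 118, 117, 116, 116, 115, 115, 118, 118, 118, 118, 94, 87, 88, 90, 90, 81, 97, 110, 110, 109, 109, 109]
[104, 91, 88, 105, 104, 103, 103, 103, 103, 103, 103, 103, 103, 102, 102, 103, 104, 103, 89, 52, 54, 55, 54, 54, 54, 53, 53, 52, 53, 51, 52, 50, 50, 50, 49, 48, 47, 47, 46, 46, 45, 45, 44, 43, 42, 54, 93, 111, 108, 109]
[ 99 106 105] [45 46 44] [115 115 110] [122 118 113]
```

View pics/c1.png

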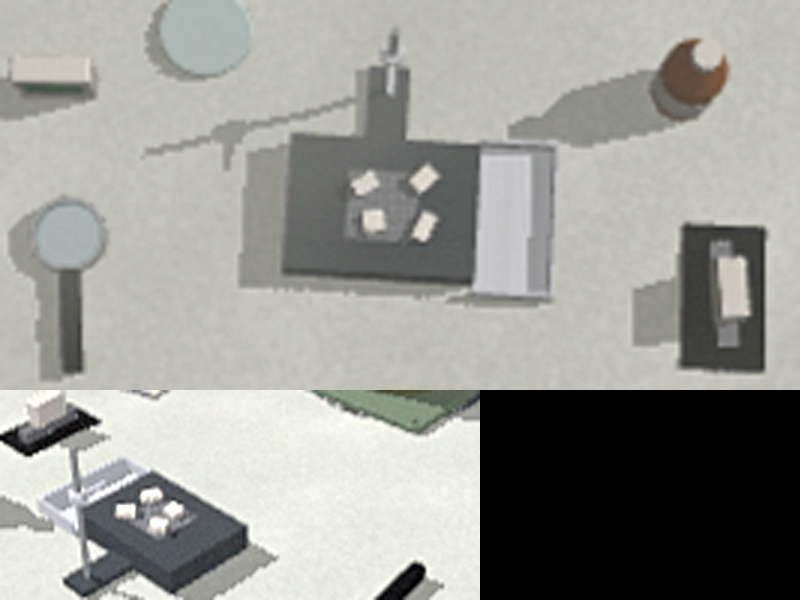

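The crop confirms the choice: the ring is at crop (70,236), with the handle running down to (70,372). Four chips lie on the grid at crop (365,183), (425,178), (373,220) and (425,226). The collar is in the scene inset at (82,495).

```bash
python3 - <<'E'
from h import *
f=pickle.load(open('top0.pkl','rb'));g=pickle.load(open('scene0.pkl','rb'))
N=lambda x,y:(175+x/3.9-.4,125+y/3.9-.4)
P=[onz(f,N(*p),.036)[:2] for p in((292,134),(478,143),(475,285),(283,272))]
P=np.array(P);c=P.mean(0)
yv=(P[0]+P[3]-P[1]-P[2])/2;xv=(P[0]+P[1]-P[2]-P[3])/2
print('plate',c,np.linalg.norm(yv),np.linalg.norm(xv),np.degrees([np.arctan2(-yv[0],yv[1]),np.arctan2(xv[1],xv[0])]))
im=f["pixels"].astype(int);s=im.sum(2)/3
def rect(m,roi,z,lab,a=15):
    for k in blobs(f,roi,m,a):
        W=np.array([onz(f,q[0],z)[:2] for q in k]).astype(np.float32)
        (cx,cy),(w,h),an=cv2.minAreaRect(W*1000)
        M=cv2.moments(k);cc=onz(f,(M['m10']/M['m00'],M['m01']/M['m00']),z)
        b=cv2.boxPoints(((cx,cy),(w,h),an));e=[b[1]-b[0],b[2]-b[1]];e=max(e,key=np.linalg.norm)
        print(lab,round(cx),round(cy),np.round(cc[:2]*1000),'size',round(w),round(h),'long axis deg',round(np.degrees(np.arctan2(e[1],e[0]))%180,1))
rect(s<75,(180,190,205,225),.022,'handle')
rect(((abs(s-103)<12)&(im[:,:,1]-im[:,:,0]>3)),(180,170,207,205),.02,'ring')
rect(s>105,(265,164,290,190),.046,'chip',8)
rect(s>102,(354,188,368,210),.06,'grip')
rect((s<102),(346,180,375,222),.004,'mat')
rect(((s>104)),(170,135,205,152),.062,'timer')
rect((im[:,:,1]-im[:,:,0]>3),(210,118,245,148),.014,'dish')
# enlarged collar views
a=cv2.resize(g["pixels"][178:236,190:240],(400,464),interpolation=cv2.INTER_CUBIC)
b=cv2.resize(f["pixels"][128:168,255:295],(400,400),interpolation=cv2.INTER_CUBIC)
o=np.zeros((464,800,3),np.uint8);o[:,:400]=a;o[:400,400:]=b
cv2.imwrite('pics/c2.png',cv2.convertScaleAbs(o[:,:,::-1],alpha=1.7))
E
```

```text
plate [0.55897444 0.03404979] 0.17723755002962452 0.13399260600414334 [-2.34297264 -1.65400639]
handle 449 327 [450. 323.] size 96 26 long axis deg 2.4
ring 530 329 [531. 329.] size 52 59 long axis deg 91.1
chip 540 -5 [540.  -5.] size 11 23 long axis deg 154.5
chip 545 42 [545.  43.] size 15 18 long axis deg 91.0
chip 580 51 [580.  51.] size 13 23 long axis deg 125.3
chip 586 -4 [586.  -4.] size 13 21 long axis deg 136.4
grip 487 -288 [ 486. -288.] size 52 23 long axis deg 3.9
mat 484 -284 [ 483. -286.] size 91 143 long axis deg 177.0
timer 678 348 [688. 344.] size 60 125 long axis deg 91.1
dish 737 205 [736. 205.] size 86 87 long axis deg 91.1
```

View pics/c2.png

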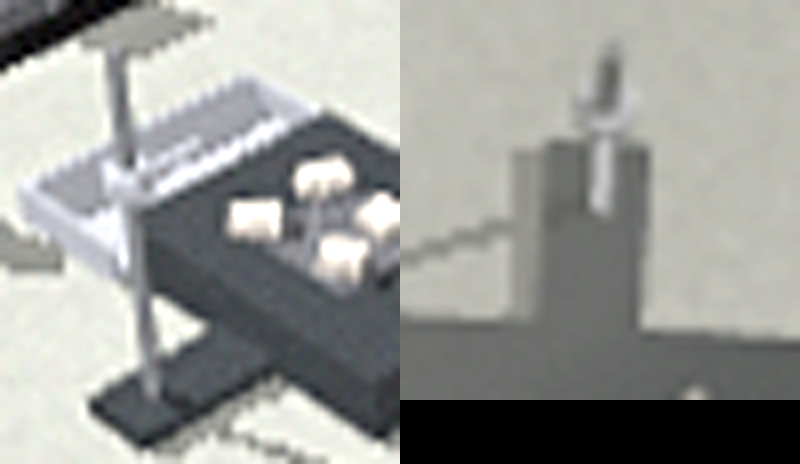

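Left crop (scene): the collar's middle is at (122,182), the pointer runs to (195,145), the post top is at (115,45) and the post foot at (152,395). Right crop (top): the collar is at (605,108), the pointer tip at (602,213) and the post top at (612,45).

```bash
python3 - <<'E'
from h import *
f=pickle.load(open('top0.pkl','rb'));g=pickle.load(open('scene0.pkl','rb'))
S=lambda x,y:(190+x/8-.45,178+y/8-.45);T=lambda x,y:(255+(x-400)/10-.45,128+y/10-.45)
def tri(a,b):
    c1,d1=ray(g,a);c2,d2=ray(f,b);k=np.linalg.lstsq(np.c_[d1,-d2],c2-c1,rcond=None)[0]
    p,q=c1+d1*k[0],c2+d2*k[1];return np.round((p+q)/2,4),round(np.linalg.norm(p-q),4)
print('collar',tri(S(122,182),T(605,108)),'tip',tri(S(197,144),T(602,213)),'top',tri(S(115,45),T(612,43)))
a=np.radians(-2);b=np.array([.559+.12*np.cos(a),.034+.12*np.sin(a)]);print('post',b)
for z in np.arange(.12,.2,.01):
    p=proj(g,[*b,z]);q=proj(f,[*b,z]);print(round(z,3),np.round((p-[190,178]+.45)*8),np.round((q-[255,128]+.45)*10)+[400,0])
print('top',np.round((proj(g,[*b,.195])-[190,178]+.45)*8),np.round((proj(f,[*b,.195])-[255,128]+.45)*10)+[400,0],'foot',np.round((proj(g,[*b,.01])-[190,178]+.45)*8))
E
```

```text
collar (array([0.6827, 0.0281, 0.129 ]), np.float64(0.0041)) tip (array([0.6433, 0.0297, 0.1299]), np.float64(0.001)) top (array([0.6822, 0.0298, 0.1998]), np.float64(0.0008))
post [0.6789269  0.02981206]
0.12 [138. 198.] [603. 121.]
0.13 [136. 179.] [604. 113.]
0.14 [134. 160.] [605. 105.]
0.15 [131. 140.] [606.  97.]
0.16 [129. 121.] [607.  88.]
0.17 [127. 101.] [608.  79.]
0.18 [125.  81.] [609.  71.]
0.19 [122.  62.] [610.  62.]
0.2 [120.  41.] [611.  53.]
top [121.  51.] [610.  58.] foot [161. 395.]
```

The collar's middle is at z ≈ 0.128 m, and the grid centre is at (0.561, 0.034) with yaw about -2°. The scraper is at (0.487, -0.288) and the loupe's origin at (0.461, 0.329). Next, the move to the scraper.

```bash
cat > rel.py <<'E'
# usage: rel.py x y z yawdeg(of tool y) ... -> shift (cm) in present tool axes, turn about tool z
import sys,numpy as np
from workcell import observe
s=observe();R=np.array(s["eef_rot"]);p=np.array(s["eef_pos"])
print('clock',s["clock"],'pos',p.round(4),'yaw',np.degrees(np.arctan2(R[1,1],R[0,1])).round(1),'tilt',np.degrees(R[:2,2]).round(2))
v=[float(a) for a in sys.argv[1:]]
for i in range(0,len(v),4):
    x,y,z,w=v[i:i+4];d=(w-np.degrees(np.arctan2(R[1,1],R[0,1]))+90)%180-90
    print((R.T@(np.array([x,y,z])-p)*100).round(2),'turn z',(-d).round(1))
E
python3 rel.py .5 .15 .24 93.5  .487 -.288 .20 93.5
```

```text
clock 0.1 pos [0.1376 0.5581 0.2419] yaw 76.1 tilt [-0.01 -0.05]
[-44.95 -30.94   0.22] turn z -17.4
[-54.18 -73.77   4.26] turn z -17.4
```

```bash
python3 -m inch '[[8.5,-9,-6,0,0,0,-5],[8.5,-18,-12,0,0,0,-10],[8.5,-27,-18.5,0,0,0,-17.4],[8.5,-36,-25,0,0,0,-17.4],[8.5,-45,-31,0,0,0,-17.4],[8.5,-45,-31,0,0,0,-17.4],[8.5,-45,-31,0,0,0,-17.4],[8.5,-45,-31,0,0,0,-17.4],[8.5,-54.2,-73.8,4,0,0,-17.4],[8.5,-54.2,-73.8,4,0,0,-17.4],[8.5,-54.2,-73.8,4,0,0,-17.4],[8.5,-54.2,-73.8,4,0,0,-17.4]]' 60; python3 rel.py .487 -.288 .12 93.5
```

```text
clock: 1.6
eef_pos: [0.4786, -0.0666, 0.221]
eef_rot: [[-0.998, -0.062, -0.0], [-0.062, 0.998, -0.0], [0.0, -0.0, -1.0]]
ft_force: [0.7, 0.1, -0.1]
opening: 0.998
finger_force: 0.0
clock 1.6 pos [ 0.4786 -0.0666  0.221 ] yaw 93.6 tilt [-0. -0.]
[  0.53 -22.15  10.1 ] turn z 0.1
```

```bash
python3 -m inch '[[8.5,-0.5,-22,0,0,0,0],[8.5,-0.5,-22,4,0,0,0],[8.5,-0.5,-22,7,0,0,0],[8.5,-0.5,-22,7,0,0,0],[8.5,-0.5,-22,7,0,0,0],[8.5,-0.5,-22,7,0,0,0]]'; python3 rel.py .487 -.288 .04 93.5; python3 - <<'E'
from h import *
f=grab('top','top1');g=grab('scene')
b=f["pixels"][150:250,300:420];a=g["pixels"][120:220,140:260]
o=np.hstack([cv2.resize(b,(400,333),interpolation=2),cv2.resize(a,(400,333),interpolation=2)])
cv2.imwrite('pics/c3.png',cv2.convertScaleAbs(o[:,:,::-1],alpha=1.7))
E
```

```text
clock: 2.35
eef_pos: [0.4976, -0.2832, 0.1513]
eef_rot: [[-0.998, -0.062, -0.0], [-0.062, 0.998, 0.001], [-0.0, 0.001, -1.0]]
ft_force: [0.7, -0.2, -0.4]
opening: 0.992
finger_force: 0.0
clock 2.35 pos [ 0.4976 -0.2832  0.1513] yaw 93.6 tilt [-0.    0.03]
[ 1.08 -0.42 11.13] turn z 0.1
```

View pics/c3.png

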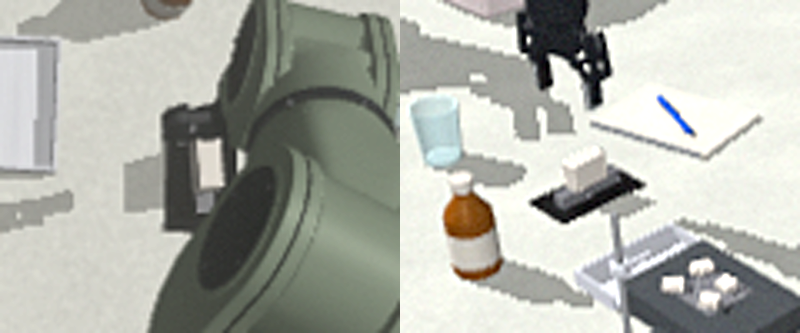

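The scene inset shows the grip upright under the open gripper, with its top at (584,155). The wrist blocks the overhead view, so I descend.

```bash
python3 -m inch '[[8.5,1.1,-0.4,4,0,0,0],[8.5,1.1,-0.4,8,0,0,0],[8.5,1.1,-0.4,11.1,0,0,0],[8.5,1.1,-0.4,11.1,0,0,0],[8.5,1.1,-0.4,11.1,0,0,0],[2,1.1,-0.4,11.1,0,0,0],[1,1.1,-0.4,11.1,0,0,0],[0.5,1.1,-0.4,11.1,0,0,0],[0.5,1.1,-0.4,11.1,0,0,0],[0.5,1.1,-0.4,11.1,0,0,0],[0.5,1.1,-0.4,11.1,0,0,0]]' 60; python3 rel.py .485 -.288 .16 93.5
```

```text
clock: 3.82
eef_pos: [0.4868, -0.2886, 0.0407]
eef_rot: [[-0.998, -0.062, 0.0], [-0.062, 0.998, -0.0], [-0.0, -0.0, -1.0]]
ft_force: [-1.3, 0.3, 7.5]
opening: 0.292
finger_force: 59.6
clock 3.825 pos [ 0.4868 -0.2886  0.0407] yaw 93.5 tilt [ 0.01 -0.02]
[  0.17   0.07 -11.93] turn z 0.0
```

```bash
python3 -m inch '[[0.5,0,0,-4,0,0,0],[0.5,0,0,-9,0,0,0],[0.5,0,0,-15,0,0,0],[0.5,0,0,-18,0,0,0],[0.5,0,0,-18,0,0,0]]'; python3 rel.py .563 .094 .20 88 
```

```text
clock: 4.45
eef_pos: [0.4872, -0.2889, 0.2222]
eef_rot: [[-0.998, -0.062, 0.003], [-0.062, 0.998, -0.002], [-0.003, -0.002, -1.0]]
ft_force: [-0.9, -0.8, -1.7]
opening: 0.29
finger_force: 59.4
clock 4.45 pos [ 0.4872 -0.2889  0.2222] yaw 93.5 tilt [ 0.16 -0.1 ]
[-9.92 37.75  2.17] turn z 5.5
```

```bash
python3 -m inch '[[0.5,-2,6,0,0,0,1],[0.5,-3.5,12,0,0,0,2],[0.5,-5,18,0,0,0,4],[0.5,-6.5,24,0,0,0,5.5],[0.5,-8,30,0,0,0,5.5],[0.5,-9,35,0,0,0,5.5],[0.5,-9.9,37.7,2,0,0,5.5],[0.5,-9.9,37.7,2,0,0,5.5],[0.5,-9.9,37.7,2,0,0,5.5],[0.5,-9.9,37.7,2,0,0,5.5]]'; python3 rel.py .563 .094 .074 88;  python3 - <<'E'
from h import *
g=grab('scene');f=grab('top')
b=f["pixels"][140:215,235:335];a=g["pixels"][140:240,180:280]
o=np.hstack([cv2.resize(b,(400,300),interpolation=2),cv2.resize(a,(400,300),interpolation=2)])
cv2.imwrite('pics/c4.png',cv2.convertScaleAbs(o[:,:,::-1],alpha=1.7))
E
```

```text
clock: 5.7
eef_pos: [0.5623, 0.0928, 0.2004]
eef_rot: [[-0.999, 0.036, 0.0], [0.036, 0.999, -0.0], [-0.0, -0.0, -1.0]]
ft_force: [0.4, 0.2, -0.9]
opening: 0.296
finger_force: 59.5
clock 5.7 pos [0.5623 0.0928 0.2004] yaw 88.0 tilt [ 0.01 -0.03]
[-0.07  0.13 12.64] turn z -0.0
```

View pics/c4.png

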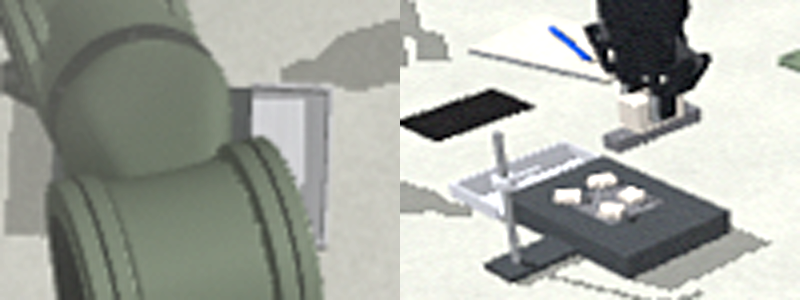

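The scraper hangs level, with its blade at scene-crop (655,130) beyond the plate's +y part, and the chips are untouched. Lowering it onto the +y end of the plate.

```bash
python3 -m inch '[[0.5,-0.1,0.1,5,0,0,0],[0.5,-0.1,0.1,9,0,0,0],[0.5,-0.1,0.1,11,0,0,0],[0.5,-0.1,0.1,12,0,0,0],[0.5,-0.1,0.1,12.5,0,0,0],[0.5,-0.1,0.1,12.5,0,0,0],[0.5,-0.1,0.1,12.5,0,0,0]]'; python3 rel.py .557 -.064 .074 88
```

```text
clock: 6.68
eef_pos: [0.5636, 0.0948, 0.0759]
eef_rot: [[-0.999, 0.034, 0.001], [0.034, 0.999, 0.0], [-0.001, 0.0, -1.0]]
ft_force: [-0.4, 0.4, -1.5]
opening: 0.3
finger_force: 59.6
clock 6.675 pos [0.5636 0.0948 0.0759] yaw 88.0 tilt [0.06 0.  ]
[  0.11 -15.9    0.19] turn z 0.0
```

```bash
python3 -m inch '[[0.5,0,-1,0.15,0,0,0],[0.5,0,-2.4,0.15,0,0,0],[0.5,0,-3.8,0.15,0,0,0],[0.5,0,-5.2,0.15,0,0,0],[0.5,0,-6.6,0.15,0,0,0],[0.5,0,-8,0.15,0,0,0],[0.5,0,-9.3,0.15,0,0,0],[0.5,0,-10.6,0.15,0,0,0],[0.5,0.1,-11.8,0.15,0,0,0],[0.5,0.1,-12.9,0.15,0,0,0],[0.5,0.1,-13.8,0.15,0,0,0]]'; python3 rel.py .557 -.066 .074 88
```

```text
clock: 8.05
eef_pos: [0.5575, -0.0438, 0.0737]
eef_rot: [[-0.999, 0.034, -0.0], [0.034, 0.999, -0.0], [0.0, -0.0, -1.0]]
ft_force: [-0.5, -0.6, -1.5]
opening: 0.297
finger_force: 59.6
clock 8.05 pos [ 0.5575 -0.0438  0.0737] yaw 88.0 tilt [-0.   -0.01]
[-0.02 -2.22 -0.03] turn z 0.0
```

```bash
python3 -m inch '[[0.5,0,-0.8,0,0,0,0],[0.5,0,-1.5,0,0,0,0],[0.5,0,-2.2,0,0,0,0],[0.5,0,-2.6,0,0,0,0],[0.5,0,-2.6,0,0,0,0],[0.5,0,-2.6,0,0,0,0],[0.5,0,-2.6,-4,0,0,0],[0.5,0,-2.6,-9,0,0,0],[0.5,0,-2.6,-14,0,0,0],[0.5,0,-2.6,-14,0,0,0]]'; python3 rel.py .485 -.288 .2 93.5
```

```text
clock: 9.3
eef_pos: [0.5578, -0.0688, 0.2168]
eef_rot: [[-0.999, 0.034, 0.005], [0.034, 0.999, -0.0], [-0.005, -0.0, -1.0]]
ft_force: [0.3, 0.3, -2.3]
opening: 0.297
finger_force: 59.8
clock 9.3 pos [ 0.5578 -0.0688  0.2168] yaw 88.1 tilt [ 0.3  -0.03]
[  6.54 -22.15   1.65] turn z -5.4
```

```bash
python3 -m inch '[[0.5,2,-6,0,0,0,-2],[0.5,4,-12,0,0,0,-4],[0.5,6,-18,0,0,0,-5.4],[0.5,6.5,-22.1,0,0,0,-5.4],[0.5,6.5,-22.1,0,0,0,-5.4],[0.5,6.5,-22.1,0,0,0,-5.4],[0.5,6.5,-22.1,0,0,0,-5.4]]'; python3 rel.py .485 -.287 .042 93.5;  python3 - <<'E'
from h import *
f=grab('top','top2');g=grab('scene')
im=f["pixels"].astype(int);s=im.sum(2)/3
for n,roi in(('grid',(262,160,297,192)),):
    for k in blobs(f,roi,(s>105),5): print(n,k.mean((0,1)))
b=f["pixels"][140:215,235:335];a=g["pixels"][140:240,180:280]
o=np.hstack([cv2.resize(b,(400,300),interpolation=2),cv2.resize(a,(400,300),interpolation=2)])
cv2.imwrite('pics/c5.png',cv2.convertScaleAbs(o[:,:,::-1],alpha=1.7))
E
```

```text
clock: 10.18
eef_pos: [0.4846, -0.2865, 0.2135]
eef_rot: [[-0.998, -0.062, -0.0], [-0.062, 0.998, 0.0], [0.0, 0.0, -1.0]]
ft_force: [0.3, -0.2, -0.6]
opening: 0.295
finger_force: 59.8
clock 10.175 pos [ 0.4846 -0.2865  0.2135] yaw 93.5 tilt [-0.01  0.02]
[-0.04 -0.06 17.15] turn z 0.0
```

View pics/c5.png

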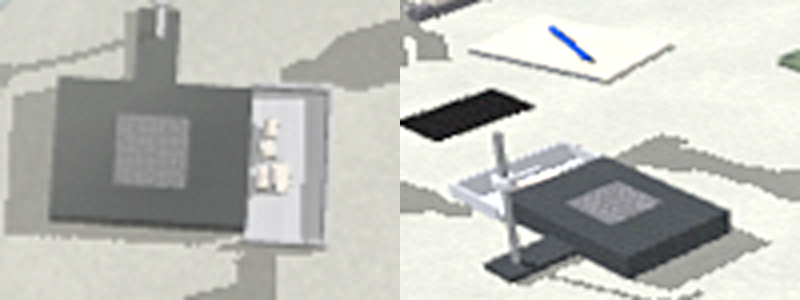

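The plate is clear and all four chips lie in the tray, at crop (268,125), (266,147), (262,178) and (281,178). The grid centre is at crop (150.5,151.5). Setting the scraper down.

```bash
python3 -m inch '[[0.5,0,0,6,0,0,0],[0.5,0,0,11,0,0,0],[0.5,0,0,15,0,0,0],[0.5,0,0,16.5,0,0,0],[0.5,0,0,17.2,0,0,0],[0.5,0,0,17.2,0,0,0],[0.5,0,0,17.2,0,0,0],[4,0,0,17.2,0,0,0],[8,0,0,17.2,0,0,0],[8.5,0,0,17.2,0,0,0],[8.5,0,0,17.2,0,0,0],[8.5,0,0,17.2,0,0,0]]'; python3 rel.py .485 -.287 .2 93.5
python3 - <<'E'
from h import *
f=pickle.load(open('top2.pkl','rb'));print(onz(f,(272.2,177.5),.036))
E
```

```text
clock: 11.78
eef_pos: [0.4841, -0.2877, 0.0418]
eef_rot: [[-0.998, -0.06, -0.0], [-0.06, 0.998, -0.0], [0.0, -0.0, -1.0]]
ft_force: [-0.4, -0.3, -0.4]
opening: 0.994
finger_force: 0.0
clock 11.775 pos [ 0.4841 -0.2877  0.0418] yaw 93.4 tilt [-0. -0.]
[ -0.09   0.06 -15.82] turn z -0.1
[0.56058151 0.03534904 0.036     ]
```

```bash
python3 -m inch '[[8.5,0,0,-5,0,0,0],[8.5,0,0,-11,0,0,0],[8.5,0,0,-17,0,0,0],[8.5,0,6,-17,0,0,0],[8.5,0,12,-17,0,0,0],[8.5,0,18,-17,0,0,0],[8.5,0,24,-17,0,0,0],[8.5,0,30,-17,0,0,0],[8.5,0,36,-17,0,0,0],[8.5,0,36,-17,0,0,0],[8.5,0,36,-17,0,0,0]]'; python3 rel.py .471 .329 .1 91 .471 .329 .013 91
python3 - <<'E'
from h import *
f=grab('top');g=grab('scene')
im=f["pixels"].astype(int);s=im.sum(2)/3
k=max(blobs(f,(346,180,375,222),(s<102)),key=cv2.contourArea);print('mat',onz(f,np.array(cv2.minAreaRect(k)[0]),.004))
for k in blobs(f,(354,188,368,210),s>102): print('grip',onz(f,np.array(cv2.minAreaRect(k)[0]),.06),cv2.minAreaRect(k))
# loupe ring in the scene image: bluish-lens blob
j=g["pixels"].astype(int);m=(j[:,:,2]-j[:,:,0]>5)
for k in blobs(g,(285,225,320,258),m,30): print('lens',onz(g,np.array(cv2.fitEllipse(k)[0]),.012),cv2.contourArea(k))
E
```

```text
clock: 13.15
eef_pos: [0.4625, 0.0712, 0.2117]
eef_rot: [[-0.998, -0.06, -0.0], [-0.06, 0.998, -0.001], [0.0, -0.001, -1.0]]
ft_force: [0.1, -0.4, 0.3]
opening: 0.997
finger_force: 0.0
clock 13.15 pos [0.4625 0.0712 0.2117] yaw 93.4 tilt [-0.   -0.03]
[-2.4  25.69 11.16] turn z 2.4
[-2.4  25.69 19.86] turn z 2.4
mat [ 0.48434744 -0.28440528  0.004     ]
grip [ 0.4829083 -0.2872236  0.06     ] ((362.308837890625, 199.01467895507812), (14.495638847351074, 6.442506313323975), 85.60128784179688)
lens [0.52873143 0.32620581 0.012     ] 160.0
```

The scraper stands on its mat, 3 mm off centre. On to the loupe handle.

```bash
python3 -m inch '[[8.5,-0.5,6,0,0,0,2.4],[8.5,-1,12,0,0,0,2.4],[8.5,-1.8,18,0,0,0,2.4],[8.5,-2.3,23,4,0,0,2.4],[8.5,-2.3,25.6,9,0,0,2.4],[8.5,-2.3,25.6,12,0,0,2.4],[8.5,-2.3,25.6,12,0,0,2.4],[8.5,-2.3,25.6,12,0,0,2.4]]'; python3 rel.py .470 .328 .013 91
python3 - <<'E'
from h import *
f=grab('top');g=grab('scene')
b=f["pixels"][160:235,150:250];a=g["pixels"][180:280,260:360]
o=np.hstack([cv2.resize(b,(400,300),interpolation=2),cv2.resize(a,(400,300),interpolation=2)])
cv2.imwrite('pics/c6.png',cv2.convertScaleAbs(o[:,:,::-1],alpha=1.7))
E
```

```text
clock: 14.25
eef_pos: [0.4711, 0.328, 0.0931]
eef_rot: [[-1.0, -0.017, 0.001], [-0.017, 1.0, 0.001], [-0.001, 0.001, -1.0]]
ft_force: [0.8, 0.1, 1.2]
opening: 0.997
finger_force: 0.0
clock 14.25 pos [0.4711 0.328  0.0931] yaw 91.0 tilt [0.07 0.04]
[ 0.12 -0.    8.01] turn z -0.0
```

View pics/c6.png

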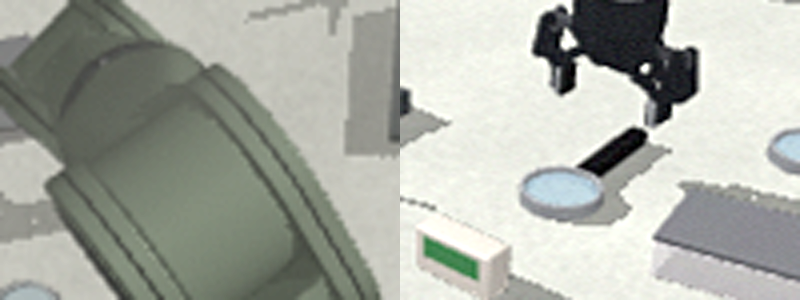

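The gripper is open above the loupe handle (scene crop (612,155)), straddling it, and the other loupe at (790,150) is well clear. Descending and gripping.

```bash
python3 -m inch '[[8.5,0.1,0,3,0,0,0],[8.5,0.1,0,6,0,0,0],[8.5,0.1,0,7.5,0,0,0],[8.5,0.1,0,8,0,0,0],[8.5,0.1,0,8,0,0,0],[5,0.1,0,8,0,0,0],[2,0.1,0,8,0,0,0],[0.2,0.1,0,8,0,0,0],[0.2,0.1,0,8,0,0,0],[0.2,0.1,0,8,0,0,0],[0.2,0.1,0,8,0,0,0],[0.2,0.1,0,8,0,0,0]]' 80; python3 rel.py .470 .328 .15 91
```

```text
clock: 15.85
eef_pos: [0.4693, 0.3286, 0.0122]
eef_rot: [[-1.0, -0.018, 0.0], [-0.018, 1.0, 0.0], [-0.001, 0.0, -1.0]]
ft_force: [-1.1, -0.9, 7.5]
opening: 0.192
finger_force: 78.9
clock 15.85 pos [0.4693 0.3286 0.0122] yaw 91.1 tilt [0.03 0.01]
[ -0.08  -0.06 -13.78] turn z 0.1
```

```bash
python3 -m inch '[[0.2,0,0,-3,0,0,0],[0.2,0,0,-7,0,0,0],[0.2,0,0,-11,0,0,0],[0.2,0,0,-12,0,0,0],[0.2,-0.3,-5,-12,0,0,0],[0.2,-1,-10,-12,0,0,0],[0.2,-2,-15,-12,0,0,0],[0.2,-2.5,-20,-12,0,0,0],[0.2,-2.6,-24,-12,0,0,0],[0.2,-2.6,-27,-12,0,0,0],[0.2,-2.6,-29,-12,0,0,0],[0.2,-2.6,-29.3,-12,0,0,0]]'; python3 -m inch '[[0.2,0,0,0,0,0,0],[0.2,0,0,0,0,0,0],[0.2,0,0,0,0,0,0],[0.2,0,0,0,0,0,0]]' | head -2;python3 rel.py .4999 .0353 .13 91
python3 - <<'E'
from h import *
f=grab('top','top3');g=grab('scene','scene3')
b=f["pixels"][140:215,235:335];a=g["pixels"][160:240,190:270]
o=np.hstack([cv2.resize(b,(350,262),interpolation=2),np.zeros((262,10,3),np.uint8)])
o=np.vstack([o,np.zeros((178,360,3),np.uint8)]);o=np.hstack([o,cv2.resize(a,(440,440),interpolation=2)])
cv2.imwrite('pics/c7.png',cv2.convertScaleAbs(o[:,:,::-1],alpha=1.7))
E
```

```text
clock: 17.35
eef_pos: [0.5002, 0.0349, 0.1312]
eef_rot: [[-1.0, -0.016, -0.001], [-0.016, 1.0, -0.0], [0.001, -0.0, -1.0]]
ft_force: [-0.2, 0.6, -1.4]
opening: 0.193
finger_force: 77.8
clock: 17.85
eef_pos: [0.5004, 0.0364, 0.1317]
clock 17.85 pos [0.5004 0.0364 0.1317] yaw 91.1 tilt [-0. -0.]
[ 0.05 -0.11  0.17] turn z 0.1
```

View pics/c7.png

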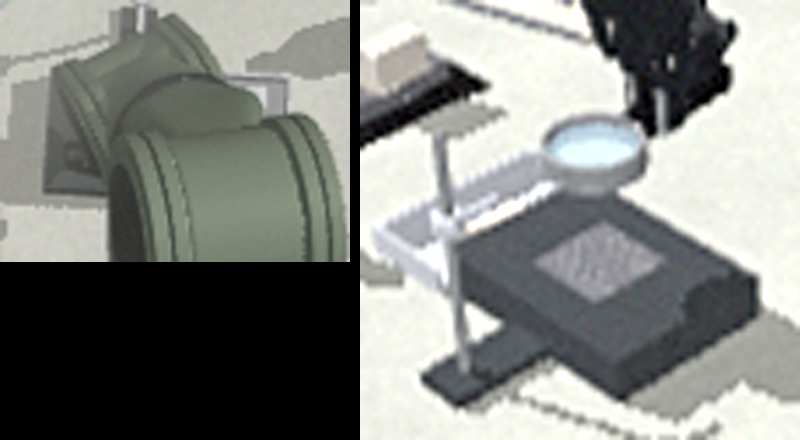

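The loupe is held level over the grid. In the scene crop the ring spans (543..650, 114..190), the grid centre is at (600,261) and the collar at (446,222).

```bash
python3 - <<'E'
from h import *
g=pickle.load(open('scene3.pkl','rb'))
C=lambda X:np.round((proj(g,X)-[190,160]+.45)*5.5+[360,0],1)
print('grid',C([.5606,.0353,.036]),'lens pred',C([.561,.0364,.1295]))
t=np.linspace(0,6.28,60)
r=np.array([C([.561+.036*np.cos(a),.0364+.036*np.sin(a),z]) for a in t for z in(.1195,.1395)]);print('ring bbox',r.min(0),r.max(0))
for z in(.12,.125,.13,.135): print(z,'collar',C([.681,.0305,z]),'lens',C([.561,.0364,z]))
print('top',C([.681,.0305,.195]))
E
```

```text
grid [603.1 263.3] lens pred [596.5 150.2]
ring bbox [541.1 108.9] [651.4 193.1]
0.12 collar [453.1 236.7] lens [597.3 162.2]
0.125 collar [452.4 230.2] lens [596.9 155.9]
0.13 collar [451.6 223.7] lens [596.5 149.6]
0.135 collar [450.8 217.2] lens [596.1 143.2]
top [441.5 136.1]
```

The lens matches its predicted position to about 2 mm, in plan and against the collar's height. Handing in.

```bash
python3 - <<'E'
from workcell import ticket,observe
s=observe();print(s["clock"],s["eef_pos"],s["finger_force"],max(abs(v) for v in s["joint_vel"]))
print(ticket.finish_job())
E
```

```text
17.95 [0.50042331 0.03621174 0.13174057] 77.84225821495056 0.1519094958507899
the job is handed in; nothing more can be done
None
```

I handed the job in at about 18 s, with no verdict shown: all four chips are in the tray, the scraper is upright on its mat, and the loupe is held level over the grid, measured within about 2 mm in plan and 2–3 mm of the collar's height.

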